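# Refit the filter plate of the bench dust extractor

### The job

Refit the loose filter plate in the dust-extractor inlet on the goldsmith's bench: with the plate tilted, tuck its narrow tongue edge fully under the inlet's fixed lip, then lower the opposite edge and press it down until it snaps under the spring catch and the plate lies flat, fully home on its seat. Let go of it, and leave the bangle, the hammer and the jar where they are.

Things in the scene. Friction and masses are not known exactly. Their poses are not given: they have to be found in the camera images.
- plate_handle (a point): Centre of the black handle of the loose aluminium filter plate (lying on the bench, handle up). Handle: solid upright block 12 thick (plate x) x 60 wide (y) x 52 mm high on the plate's top face; this point is 26 mm above that face, 32 mm above the underside, 80 mm from the tongue edge, 40 mm from the free edge. Axes: x from tongue edge to free edge, z up out of the plate. Grip across the 12 mm.
- tongue_edge (a point): Middle of the lower edge of the tongue, the narrow end of the plate (x = -60 mm from the plate's centre, on its underside). The plate is 120 (x) x 110 (y) x 6 mm thick, 0.2 to 0.4 kg; its last 20 mm towards -x is the tongue, only 80 mm wide. Plate axes.
- free_edge (a point): Middle of the lower edge of the plate's opposite, full-width end (x = +60 mm from the plate's centre, on its underside). Plate axes.
- seat (a point): Centre of the flat floor of the recess in the top of the fixed grey inlet (170 x 160 x 61 mm high box, placed and turned differently each time); 43 mm above the bench. Axes: x from the lip end (nearer the robot) to the catch end, z up. Recess: x -62 to +62, y -59 to +59 mm, walls 18 mm high. Plate home: its x along this x, underside on the seat.
- lip_edge (a point): Middle of the lower edge of the fixed metal lip over the -x end of the recess. It is 6 mm thick, as wide as the recess, and overhangs it by 14 mm (x -62 to -48 mm in the seat's axes); its underside is 12 mm above the seat. The plate cannot go in level; tilted 15 to 22 degrees, tongue low, its tongue passes under the lip. Inlet axes.
- catch (a joint): Spring catch in the middle of the recess's +x end wall: steel block 34 mm wide, top 22 mm above the seat, sliding outwards (m). 0 = sprung out: its sloping nose reaches 6 mm into the recess, lower side 8 to 9 mm above the seat. The descending free edge wedges it aside (spring 6 N + 0.5 N/mm; some 5 to 15 N of downward push on the handle), then it springs back over the plate.
- cuff_c (a point): Open brass bangle 68 mm across and 18 mm high, lying on the bench: leave alone. Its centre.
- hammer_grip (a point): Hammer about 200 mm long lying on the bench: leave alone. A point on its handle.
- jar_c (a point): Amber glass jar 56 mm across, 70 mm high, standing on the bench: leave alone. Its centre.
Not all that is in view belongs to the job. What is meant by the part that bears plate_handle is not green or red, and is the larger of those in its own colour.

How it is judged (in metres and radians):
On the way:
1. the tongue edge is at least 5 mm in under the lip while the plate is still tilted by more than 6 degrees (x of tongue_edge in the frame of lip_edge below -0.005 m and z of tongue_edge in the frame of lip_edge below -0.003 m and z of tongue_edge in the frame of seat above -0.004 m and y of tongue_edge in the frame of lip_edge between -0.02 and 0.02 m and angle between plate_handle's own z axis and vertical above 0.105 rad and z of free_edge in the frame of seat above 0.012 m), for 0.1 s.
At the end, for the whole second after the job is handed in: The plate lies flat on the seat (both edges within 3 mm of it, tilt under 0.04 rad), the tongue at least 8 mm in under the lip, the catch sprung back over the free edge (under 2.5 mm from fully out), the plate at rest and released (x of tongue_edge in the frame of lip_edge below -0.008 m and z of tongue_edge in the frame of seat between -0.003 and 0.003 m and z of free_edge in the frame of seat between -0.003 and 0.003 m and horizontal distance between tongue_edge and lip_edge below 0.025 m and x of free_edge in the frame of seat above 0.05 m and angle between plate_handle's own z axis and vertical below 0.04 rad and value of joint catch below 0.0025 m and linear speed of plate below 0.02 m/s and angular speed of plate below 0.2 rad/s); the robot touches nothing.
It fails at once if the bangle is moved more than 25 mm (distance of cuff_c from where it was at the start of the episode above 0.025 m).
It fails at once if the hammer is moved more than 25 mm (distance of hammer_grip from where it was at the start of the episode above 0.025 m).
It fails at once if the jar is moved more than 25 mm or tipped (distance of jar_c from where it was at the start of the episode above 0.025 m or angle between jar_c's own z axis and vertical above 0.4 rad).
It also fails if it takes over 45 s, if anything falls off the work surface, if the arm or the gripper's body presses on something with over 40 N, if the wrist force passes 120 N, or if a joint passes its speed limit or range.

### The arm

A 6-joint arm with a two-finger parallel gripper is mounted at the origin on the work surface. World frame = base frame: x ahead of the robot, y to its left, z up, the work surface at z = 0. Lengths are in mm, angles in rad, forces in N, time in s.
With the tool pointing down it reaches from about 350 to 875 mm from the base axis. Payload 4.2 kg.
Tool frame: the origin (TCP) lies on the mounting face of the last link; the fingertips stand 173 mm ahead of it and the grasp point (between the pads) lies grip_point_offset ahead of it (grip_point_offset is the distance from the TCP to the grasp point, in mm); z points along the fingers, y is the line along which they close (so a half turn about z gives the same grasp; the last joint's range is limited). The gripper opens to 85 mm and grips with 20 to 120 N. Pads are 22 mm wide; open, the fingers measure 114 mm over their backs; the gripper's body (76 mm by 85 mm) begins 54 mm behind the grasp point. The pads swing forward as they close: fully open they stand 13 mm farther back than shut.
Start: joints at [1.574, 0.385, 0.008, 0, -1.194, -0.259], TCP at [158.105, 604.651, 404.712] pointing down, gripper open.
Joint ranges: [-3.14, 3.14], [-1.21, 2.06], [-1.07, 1.41], [-3.16, 2.05], [-2.99, -0.16], [-3.1, 3.1]. Speed limits (rad/s): [2.79, 2.79, 3.14, 3.14, 3.14, 3.14].

### API

Orientations are given as a unit quaternion [x, y, z, w].
In Python, from bench import read_state, get_image, job_done, recognise, place_of, grip_point_offset gives the robot as it stands. The module is installed in compiled form; this text tells all that it offers.
- The arm moves only by the tool carry_out, never from a script. Its arguments are lists of equal length, an entry for each row: "slide": the shift along the tool's x, y, z in m, a list of three; "roll": the turn about the tool's z in degrees; "claw": the finger opening in m, from 0 to 0.0854. A call has 1 to 8 rows; each row is the pose to reach, as a shift and turn from the pose commanded when the call began, along the tool's axes at that moment; what a row does not reach only later rows make up. A row lasts 1/8 s, in which the tool goes at most 62.5 mm and 10.7 degrees, less where a joint would pass 70% of its speed; a pose out of reach is approached as far as the arm can. A call with a gripper value outside its range is refused whole. The fingers move at their own pace and stop on an object; the grip force is fixed at half the most. Time passes only in rows, so rows that repeat a pose let the fingers close. It gives the time, the measured TCP pose, the force, the opening and the grip force at its end, in the units of the state.
- read_state(): the state, without advancing time (a new reading comes with each control period).
- get_image(name): name is "scene" or "top"; returns a dict with "img" (400x640x3 uint8, red, green, blue), "z_map" (400x640 float32, mm along the optical axis (not along the pixel's ray), 0 where there is no reading), "mtx" (3x3 intrinsics, pixels), "world_from_camera" (4x4, takes a point from camera to world coordinates). Camera axes: x right, y up, looking along -z (the intrinsics and any distortion apply to the point x, -y, -z); pixel columns grow to the right and rows downward; lengths in mm; the calibration is good to about 2 mm. A picture is of the moment at which its call begins.
- job_done(): hands the job in; it is judged then, once.
Trained networks look in a picture, given as the dict that the camera call returned (one of the last four; its "shot" number tells which), for a name from the list of things; names that differ only in an ending like _2 or _b are one class to them, and where a whole thing is asked for, a point or a joint stands for the part that bears it (a point fixed in the world has none). Each returns a list of dicts, best first, with "conf" (0 to 1); they miss things now and then, are a little off and sometimes report something else, mostly with a low value. They report only what shows in the picture. A call takes as long as a camera call. They do not tell look-alikes from the thing itself.
- recognise(picture, thing): "at" ([column, row] in pixels, amid what is visible of it).
- place_of(picture, thing): "at" ([column, row] in pixels: a listed point, or the origin of a listed thing).
The state is a dict: "clock": time; "joints": joint angles; "joint_vel": joint speeds; "joint_efforts": joint torques, N m; "position": TCP position; "ee_rot": TCP orientation; "contact_force": force on the tool from outside, world axes, zero at the start; "wrist_torque": the same for the moment, N m; "gripper_width": finger opening in mm; "grasp_force": force on a finger pad.
Only numpy, scipy, OpenCV 4.12 (cv2) and the standard library are available. Lean on these libraries where they do the work, as an engineer would, in place of code of your own. Each camera call takes 0.05 s, during which the arm holds its last target. There are 200 camera calls.

## Working session

There is one attempt and no reset: what is moved stays moved. The work goes in short steps, Python scripts to look and compute and a tool call to move; the robot and the scene stay as the last step left them, time stands still between calls to the robot, and variables do not carry over. Pictures are saved under pics/ and viewed, at most 10 in all, crops included, and the job is handed in when it is done.

Besides the shell and the picture viewer there is one more tool, called after ">>>" as name(argument=value, ...) on one line, values as JSON. carry_out: Moves the arm, as the interface text tells. Its arguments: {"type":"object","properties":{"slide":{"type":"array"},"roll":{"type":"array"},"claw":{"type":"array"}},"required":["slide","roll","claw"]}

```bash
mkdir -p pics; cat > h.py <<'E'
import numpy as np, cv2
from bench import *
def world(p,uv,z=None):
    u,v=uv; K=p["mtx"]; d=p["z_map"][int(round(v)),int(round(u))] if z is None else z
    c=np.array([(u-K[0,2])/K[0,0]*d,-(v-K[1,2])/K[1,1]*d,-d,1]); return (p["world_from_camera"]@c)[:3]
def cloud(p):
    K=p["mtx"]; v,u=np.mgrid[0:400,0:640]; d=p["z_map"]
    c=np.stack([(u-K[0,2])/K[0,0]*d,-(v-K[1,2])/K[1,1]*d,-d,np.ones_like(d)],-1)
    return (c@p["world_from_camera"].T)[...,:3]
def save(n,im): cv2.imwrite(f"pics/{n}.png",im[...,::-1])
E
python3 - <<'E'
from h import *
print(grip_point_offset, read_state())
ims=[]
for n in("scene","top"):
    p=get_image(n); ims.append(p["img"]); print(n,p["world_from_camera"].round(3).tolist(),p["mtx"].tolist(), [k for k in p])
    for t in ["plate_handle","tongue_edge","free_edge","seat","lip_edge","catch","cuff_c","hammer_grip","jar_c"]:
        for q in place_of(p,t)[:4]: print(t,q["at"],round(q["conf"],2),world(p,q["at"]).round(0))
    save(n,p["img"])
E
```

```text
154.70000000000002 {'clock': 0.0, 'joints': array([ 1.57361568e+00,  3.85582063e-01,  6.62482346e-03, -5.35431060e-04,
       -1.19400300e+00, -2.58590396e-01]), 'joint_vel': array([ 0.00013419, -0.00170348, -0.00071875,  0.00096474, -0.00023386,
        0.00090823]), 'joint_efforts': array([ 3.04202758e-04, -3.92290306e+01,  1.88391727e+01,  4.18626890e+00,
       -4.68288417e-03,  3.70310396e-07]), 'position': array([158.03448402, 604.47906737, 403.59996598]), 'ee_rot': array([ 9.91820572e-01, -1.27635106e-01, -1.05691147e-04,  1.10515908e-03]), 'contact_force': array([-0.59200912, -0.32791546,  0.14303734]), 'wrist_torque': array([-0.01458447, -0.00743842,  0.03286044]), 'grasp_force': 0.0, 'gripper_width': 85.13417421891815}
scene [[-0.583, -0.665, 0.467, 1036.805], [0.813, -0.485, 0.324, 319.818], [0.011, 0.568, 0.823, 890.138], [0.0, 0.0, 0.0, 1.0]] [[433.56607877398574, 0.0, 314.4298892336824], [0.0, 433.56607877398574, 202.5961661071799], [0.0, 0.0, 1.0]] ['img', 'z_map', 'mtx', 'world_from_camera', 'shot']
plate_handle [316.6, 201.1] 0.79 [551. -11.  45.]
plate_handle [299.6, 139.5] 0.77 [ 409. -168.   34.]
plate_handle [221.7, 150.9] 0.74 [ 568. -298.   47.]
plate_handle [257.4, 182.7] 0.59 [ 594. -157.   49.]
tongue_edge [277.7, 172.1] 0.88 [ 513. -161.    6.]
tongue_edge [244.6, 152.9] 0.83 [ 510. -278.   -1.]
tongue_edge [305.5, 124.4] 0.82 [ 328. -208.    1.]
tongue_edge [333.2, 197.2] 0.78 [496.   1.   7.]
free_edge [250.0, 203.9] 0.82 [ 629. -157.   -1.]
free_edge [292.7, 157.8] 0.81 [ 448. -162.    0.]
free_edge [305.7, 219.6] 0.7 [587. -17.   2.]
free_edge [209.8, 163.4] 0.66 [ 595. -325.    3.]
seat [378.6, 255.2] 0.79 [589. 183.  46.]
seat [262.5, 257.4] 0.63 [727. -37.   2.]
lip_edge [390.7, 234.9] 0.89 [537. 181.  59.]Traceback (most recent call last):
  File "<stdin>", line 7, in <module>
ValueError: it knows: cuff, free_edge, hammer_grip, jar, lip_edge, plate_handle, seat, tongue_edge
```

```bash
python3 - <<'E'
from h import *
for n in("top","scene"):
    p=get_image(n)
    save(n,p["img"])
    if n=="scene":
        for t in ["cuff","hammer_grip","jar"]:
            for q in place_of(p,t)[:3]: print(t,q["at"],round(q["conf"],2),world(p,q["at"]).round(0))
        continue
    print(p["world_from_camera"].round(3).tolist(),p["mtx"].tolist())
    for t in ["plate_handle","tongue_edge","free_edge","seat","lip_edge","cuff","hammer_grip","jar"]:
        for q in place_of(p,t)[:5]: print(t,q["at"],round(q["conf"],2),world(p,q["at"]).round(0))
E
```

```text
[[0.029, 0.996, -0.085, 498.506], [-0.999, 0.031, 0.032, 22.876], [0.035, 0.084, 0.996, 1028.997], [0.0, 0.0, 0.0, 1.0]] [[375.85460957179197, 0.0, 316.6852501049719], [0.0, 375.85460957179197, 194.3945846198205], [0.0, 0.0, 1.0]]
plate_handle [318.6, 206.3] 0.97 [551. -15.  40.]
plate_handle [377.7, 256.9] 0.94 [ 421. -181.    6.]
plate_handle [373.9, 190.9] 0.83 [ 595. -157.   62.]
plate_handle [428.8, 206.0] 0.58 [ 561. -307.   46.]
tongue_edge [381.7, 290.4] 0.88 [ 332. -193.    6.]
tongue_edge [317.7, 226.7] 0.64 [498. -16.   5.]
tongue_edge [414.2, 223.3] 0.63 [ 515. -279.    8.]
free_edge [374.1, 178.1] 0.96 [ 637. -169.    0.]
free_edge [365.1, 248.0] 0.87 [ 444. -147.   -1.]
free_edge [315.3, 195.0] 0.72 [584.  -7.   2.]
free_edge [430.6, 198.8] 0.56 [ 583. -325.    6.]
seat [245.9, 191.7] 0.61 [584. 176.  45.]
lip_edge [242.7, 209.0] 0.97 [538. 180.  60.]
cuff [327.2, 141.7] 0.56 [734. -36.   1.]
cuff [425.4, 141.2] 0.43 [ 741. -305.   21.]
hammer_grip [423.5, 139.8] 0.67 [ 744. -300.   22.]
jar [190.1, 132.0] 0.69 [731. 321.  70.]
cuff [261.1, 256.8] 0.7 [728. -39.   4.]
cuff [170.3, 201.1] 0.39 [ 748. -305.   25.]
hammer_grip [171.7, 200.7] 0.95 [ 746. -302.   26.]
jar [399.5, 346.2] 0.88 [744. 317.  71.]
```

View pics/scene.png

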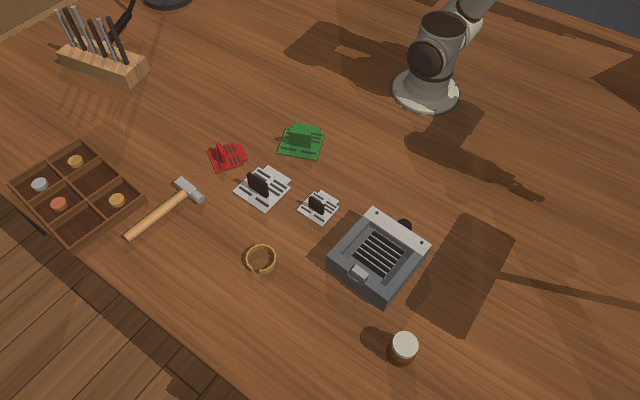

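View pics/top.png

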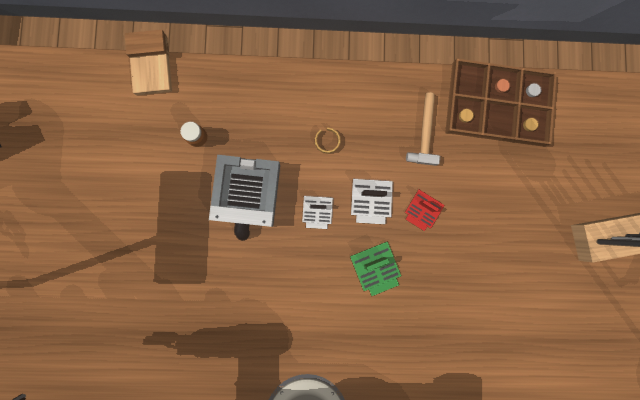

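The scene picture shows the inlet at (378,255). There are four plate candidates: silver large (263,188), silver small (319,207), green (301,142) and red (228,157). The one meant is not green or red and is the larger of its colour, so it is the large silver plate, at (372,201) in the top view. Next I'll confirm it in a crop and fit the poses.

```bash
python3 - <<'E'
from h import *
t=get_image("top"); s=get_image("scene")
a=cv2.resize(t["img"][160:250,190:410],None,fx=3.6,fy=3.6,interpolation=cv2.INTER_CUBIC)
b=cv2.resize(s["img"][120:320,200:450],None,fx=2,fy=1.37*1)
save("crop",np.vstack([a,cv2.resize(b,(a.shape[1],270))]))
for p,n in((t,"top"),(s,"scene")):
    C=cloud(p); ok=p["z_map"]>0
    def reg(x0,x1,y0,y1,z0,z1):
        return C[ok&(C[...,0]>x0)&(C[...,0]<x1)&(C[...,1]>y0)&(C[...,1]<y1)&(C[...,2]>z0)&(C[...,2]<z1)]
    for nm,r in {"handle top":(520,660,-225,-95,48,75),"plate face":(480,680,-230,-95,3.5,12),"plate all":(480,680,-230,-95,3.5,75),
                 "inlet rim":(440,720,70,300,54,72),"seat":(500,680,100,260,35,50)}.items():
        P=reg(*r); R=cv2.minAreaRect(P[:,:2].astype(np.float32)) if len(P)>3 else None
        print(n,nm,len(P),P.mean(0).round(1) if len(P) else 0,np.median(P[:,2]).round(1) if len(P) else 0,R)
    P=reg(420,505,120,260,8,200); print("knob",len(P),P.min(0),P.max(0))
E
```

```text
top handle top 114 [ 591.  -160.4   57.7] 58.1 ((591.3375244140625, -160.51058959960938), (58.7623405456543, 11.904817581176758), 87.3160400390625)
top plate face 1507 [ 572.9 -160.     6.5] 6.4 ((580.5844116210938, -163.15054321289062), (133.04232788085938, 200.26321411132812), 88.85729217529297)
top plate all 1654 [ 574.4 -159.9   10.5] 6.7 ((580.5844116210938, -163.15054321289062), (133.04232788085938, 200.26321411132812), 88.85729217529297)
top inlet rim 2186 [578.6 180.5  61.5] 61.5 ((586.30908203125, 179.94073486328125), (161.09901428222656, 169.8782958984375), 85.55280303955078)
top seat 1905 [593.4 180.4  43.7] 43.7 ((584.8683471679688, 169.54656982421875), (139.87554931640625, 171.5471954345703), 85.6943588256836)
knob 292 [456.47775465 121.32517653   8.49329105] [504.94985327 207.96279382  65.37210258]
scene handle top 143 [ 592.6 -158.6   56.7] 58.0 ((591.2083129882812, -160.54405212402344), (60.22260665893555, 12.943361282348633), 88.30784606933594)
scene plate face 1408 [ 576.1 -155.8    7. ] 7.0 ((579.3775024414062, -163.19024658203125), (197.71575927734375, 133.43984985351562), 0.09812770783901215)
scene plate all 1721 [ 579.3 -156.1   13.4] 7.4 ((579.3775024414062, -163.19024658203125), (197.71575927734375, 133.43984985351562), 0.09812770783901215)
scene inlet rim 2875 [584.9 182.3  61.8] 62.0 ((584.66357421875, 178.74609375), (161.3282470703125, 172.91293334960938), 85.71263122558594)
scene seat 2622 [594.2 179.2  44.2] 44.3 ((600.4842529296875, 181.5810546875), (152.95361328125, 142.26043701171875), 85.73077392578125)
knob 200 [467.56466679 121.04593787  22.88037558] [504.99691928 256.23141195  65.62679079]
```

View pics/crop.png

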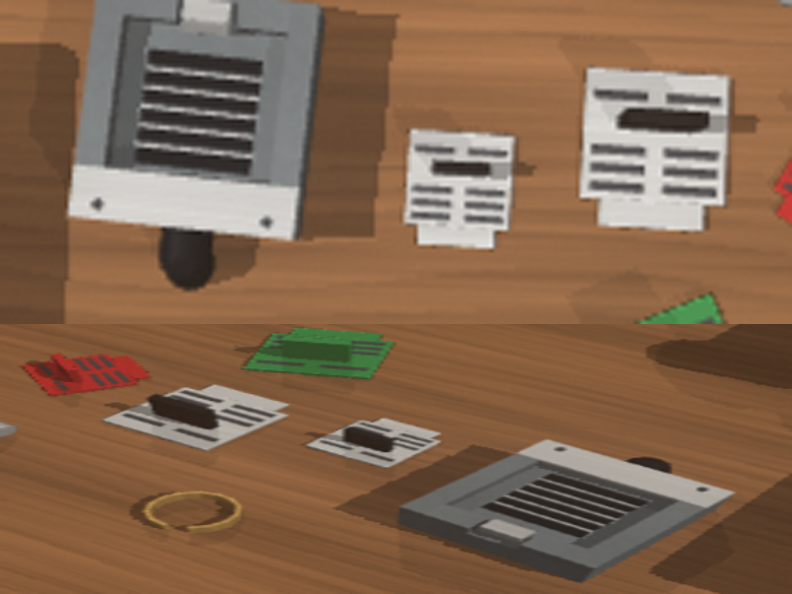

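The crop confirms the large silver plate at crop (655,150), with its tongue pointing towards the robot. The inlet has its lip towards the robot and its catch at the far end.

Moves can't tilt the tool. So I'll grip the handle across its 60 mm width and let the plate pivot about y by pressing the free edge on the catch end.

```bash
cat >> h.py <<'E'
from scipy.spatial.transform import Rotation as R
def go(x,y,z,yaw):
    s=read_state(); M=R.from_quat(s["ee_rot"]).as_matrix()
    cur=np.degrees(np.arctan2(M[1,0],M[0,0]))
    print("pos",s["position"].round(1),"yaw",cur.round(2),"slide",(M.T@(np.array([x,y,z])-s["position"])/1000).round(4).tolist(),"roll",round(cur-yaw,2),"t",s["clock"],"F",s["contact_force"].round(1),"w",round(s["gripper_width"],1),"g",s["grasp_force"])
E
python3 -c "
from h import *
go(591.3,-160.5,300,-2.3)"
```

```text
pos [158.1 604.7 404.7] yaw -14.66 slide [0.6127, 0.6306, 0.1047] roll -12.36 t 1.05 F [-0.6 -0.5 -0.7] w 85.4 g 0.0
```

>>> carry_out(slide=[[0.613,0.631,0.05],[0.613,0.631,0.05],[0.613,0.631,0.05],[0.613,0.631,0.05],[0.613,0.631,0.05],[0.613,0.631,0.05],[0.613,0.631,0.05],[0.613,0.631,0.05]], roll=[-12.4,-12.4,-12.4,-12.4,-12.4,-12.4,-12.4,-12.4], claw=[0.0854,0.0854,0.0854,0.0854,0.0854,0.0854,0.0854,0.0854])

```text
clock: 2.05
position: [404.6, 168.4, 376.8]
ee_rot: [1.0, -0.019, 0.001, -0.001]
contact_force: [1.4, -0.1, 0.3]
gripper_width: 85.5
grasp_force: 0.0
```

```bash
python3 -c "
from h import *
go(591.3,-160.5,300,-2.3)"
```

```text
pos [404.6 168.4 376.8] yaw -2.21 slide [0.1991, 0.3216, 0.0768] roll 0.09 t 2.05 F [ 1.4 -0.1  0.3] w 85.5 g 0.0
```

>>> carry_out(slide=[[0.19,0.31,0.075],[0.19,0.31,0.075],[0.19,0.31,0.075],[0.19,0.31,0.075],[0.19,0.31,0.075],[0.19,0.31,0.075],[0.19,0.31,0.075],[0.19,0.31,0.075]], roll=[0,0,0,0,0,0,0,0], claw=[0.0854,0.0854,0.0854,0.0854,0.0854,0.0854,0.0854,0.0854])

```text
clock: 3.05
position: [581.5, -147.1, 301.1]
ee_rot: [1.0, -0.02, -0.0, -0.0]
contact_force: [-0.2, -0.1, 0.3]
gripper_width: 85.6
grasp_force: 0.0
```

```bash
python3 -c "
from h import *
go(591.3,-160.5,190,-2.3)"
```

```text
pos [ 581.5 -147.1  301.1] yaw -2.29 slide [0.0104, 0.013, 0.1111] roll 0.01 t 3.05 F [-0.2 -0.1  0.3] w 85.6 g 0.0
```

>>> carry_out(slide=[[0.0105,0.013,0.03],[0.0105,0.013,0.06],[0.0105,0.013,0.09],[0.0105,0.013,0.111],[0.0105,0.013,0.111],[0.0105,0.013,0.111]], roll=[0,0,0,0,0,0], claw=[0.0854,0.0854,0.0854,0.0854,0.0854,0.0854])

```text
clock: 3.8
position: [592.1, -159.5, 191.9]
ee_rot: [1.0, -0.019, 0.001, 0.0]
contact_force: [-0.0, -0.4, 0.1]
gripper_width: 85.2
grasp_force: 0.0
```

```bash
python3 - <<'E'
from h import *
go(591.3,-160.5,190,-2.3)
t=get_image("top"); s=get_image("scene")
save("g1",np.vstack([cv2.resize(s["img"][130:250,200:340],(700,600))]))
E
```

```text
pos [ 592.1 -159.5  191.9] yaw -2.15 slide [-0.0008, 0.001, 0.0019] roll 0.15 t 3.8 F [-0.  -0.4  0.1] w 85.2 g 0.0
```

View pics/g1.png

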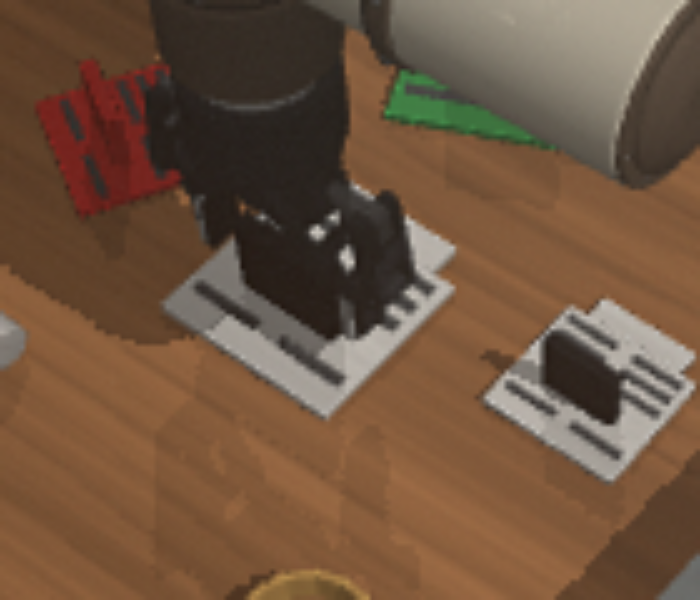

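The fingers straddle the handle along its 60 mm width, with the pads beside its ends, crop (345,290). Closing and lifting.

>>> carry_out(slide=[[0,0,0],[0,0,0],[0,0,0],[0,0,0],[0,0,-0.01],[0,0,-0.03],[0,0,-0.08],[0,0,-0.12]], roll=[0,0,0,0,0,0,0,0], claw=[0.05,0.05,0.05,0.05,0.05,0.05,0.05,0.05])

```text
clock: 4.9
position: [591.3, -160.5, 311.3]
ee_rot: [1.0, -0.02, -0.0, -0.0]
contact_force: [1.0, -0.4, -4.1]
gripper_width: 58.8
grasp_force: 65.9
```

```bash
python3 - <<'E'
from h import *
c,s_=np.cos(np.radians(-4.4)),np.sin(np.radians(-4.4))
x=45; go(585.5+c*x,179.5+s_*x,310,-4.4)
t=get_image("top"); s=get_image("scene")
save("g2",cv2.resize(s["img"][80:260,180:420],(800,600)))
E
```

```text
pos [ 591.3 -160.5  311.3] yaw -2.28 slide [0.0256, -0.3378, 0.0014] roll 2.12 t 4.9 F [ 1.  -0.4 -4.1] w 58.8 g 65.9272849559784
```

View pics/g2.png

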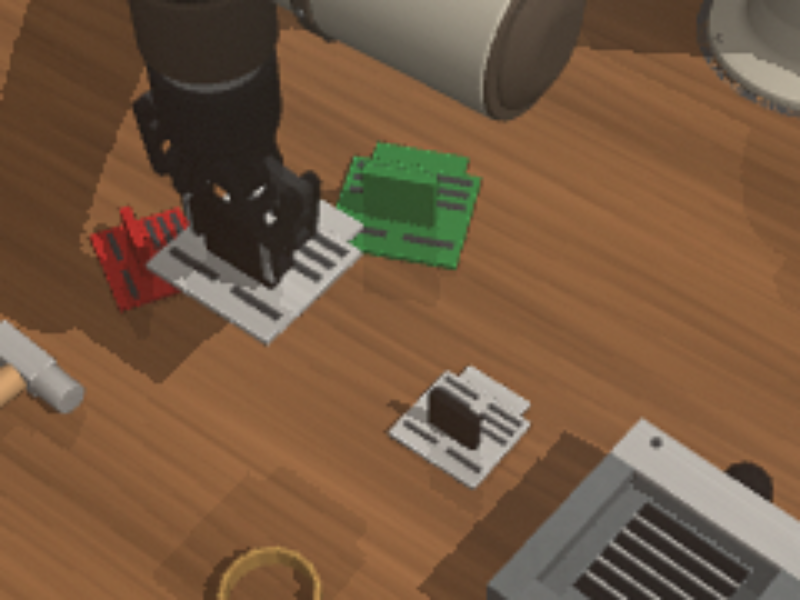

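The plate hangs level in the grip. Now I'll take it to a point above the inlet, with the handle 36 mm past the seat centre.

>>> carry_out(slide=[[0.016,-0.339,0.0],[0.016,-0.339,0.0],[0.016,-0.339,0.0],[0.016,-0.339,0.0],[0.016,-0.339,0.0],[0.016,-0.339,0.0],[0.016,-0.339,0.02],[0.016,-0.339,0.03]], roll=[2.1,2.1,2.1,2.1,2.1,2.1,2.1,2.1], claw=[0.05,0.05,0.05,0.05,0.05,0.05,0.05,0.05])

```text
clock: 6.0
position: [620.1, 177.3, 277.5]
ee_rot: [0.999, -0.038, -0.002, 0.001]
contact_force: [-0.3, 0.5, -3.2]
gripper_width: 59.0
grasp_force: 66.7
```

```bash
cat >> h.py <<'E'
Y=np.radians(-4.4); A=np.array([[np.cos(Y),-np.sin(Y)],[np.sin(Y),np.cos(Y)]]); S=np.array([585.5,179.5])
def at(x,y,z): p=S+A@np.array([x,y]); go(p[0],p[1],z,-4.4)
def tcp(): p=read_state()["position"]; print("tcp in inlet",(A.T@(p[:2]-S)).round(1),p[2].round(1))
def tilt(z0,z1):
    # bright plate-face points over the inlet, in inlet axes; robust line z(x)
    for n in("scene","top"):
        p=get_image(n); C=cloud(p); Q=C.copy(); Q[...,:2]=(C[...,:2]-S)@A
        g=p["img"].astype(int); m=(p["z_map"]>0)&(g.min(-1)>135)&(abs(Q[...,1])<58)&(Q[...,2]>z0)&(Q[...,2]<z1)&(Q[...,0]>-60)&(Q[...,0]<120)
        P=Q[m]
        if len(P)<40: print(n,"few",len(P)); continue
        w=np.ones(len(P),bool)
        for _ in range(5):
            M=np.c_[P,np.ones(len(P))][:,[0,1,3]]; k=np.linalg.lstsq(M[w],P[w,2],rcond=None)[0]; r=P[:,2]-M@k; w=abs(r)<max(2.,1.5*np.median(abs(r[w])))
        print(n,w.sum(),len(P),"tilt deg x,y",np.degrees(np.arctan(k[:2])).round(1),"z at x=0",k[2].round(1),"x",np.percentile(P[w,0],[1,99]).round(0),"y",np.percentile(P[w,1],[1,99]).round(0))
E
python3 - <<'E'
from h import *
tcp(); at(36,0,262); tilt(75,140)
E
```

```text
tcp in inlet [34.7  0.5] 277.5
pos [620.1 177.3 277.5] yaw -4.39 slide [0.0014, 0.0005, 0.0155] roll 0.01 t 6.0 F [-0.3  0.5 -3.2] w 59.0 g 66.68607831001282
scene 496 562 tilt deg x,y [-0.1 -0. ] z at x=0 92.8 x [-46.  71.] y [-51.  55.]
top 716 919 tilt deg x,y [-0.4 -0.4] z at x=0 91.6 x [-46.  72.] y [-54.  53.]
```

>>> carry_out(slide=[[0.001,0,0.01],[0.001,0,0.018],[0.001,0,0.021],[0.001,0,0.023],[0.001,0,0.025],[0.001,0,0.026],[0.001,0,0.026]], roll=[0,0,0,0,0,0,0], claw=[0.05,0.05,0.05,0.05,0.05,0.05,0.05])

```text
clock: 6.98
position: [621.9, 177.6, 256.8]
ee_rot: [0.999, -0.038, 0.001, 0.0]
contact_force: [-4.5, -0.7, 6.4]
gripper_width: 59.4
grasp_force: 67.8
```

```bash
python3 - <<'E'
from h import *
tcp(); at(36,0,250); tilt(45,110)
E
```

```text
tcp in inlet [36.5  0.9] 256.8
pos [621.9 177.6 256.8] yaw -4.32 slide [-0.0005, 0.0009, 0.0068] roll 0.08 t 6.975 F [-4.5 -0.7  6.4] w 59.4 g 67.84048318862915
scene 433 632 tilt deg x,y [3.9 1. ] z at x=0 68.1 x [-59.  75.] y [-50.  56.]
top 652 1104 tilt deg x,y [0.8 0.1] z at x=0 71.5 x [-43.  75.] y [-53.  54.]
```

>>> carry_out(slide=[[0,0,0.002],[0,0,0.004],[0,0,0.006],[0,0,0.006]], roll=[0,0,0,0], claw=[0.05,0.05,0.05,0.05])

```text
clock: 7.58
position: [623.4, 177.4, 256.0]
ee_rot: [0.999, -0.037, 0.004, -0.0]
contact_force: [-8.3, -4.4, 22.2]
gripper_width: 59.2
grasp_force: 69.6
```

```bash
sed -i 's/(Q\[...,0\]>-60)/(Q[...,0]>-38)/' h.py; python3 - <<'E'
from h import *
tcp(); at(36,0,250); tilt(48,110)
save("g3",cv2.resize(get_image("scene")["img"][140:320,280:520],(800,600)))
E
```

```text
tcp in inlet [37.9  0.8] 256.0
pos [623.4 177.4 256. ] yaw -4.24 slide [-0.002, 0.0008, 0.006] roll 0.16 t 7.575 F [-8.3 -4.4 22.2] w 59.2 g 69.59933996200562
scene 468 555 tilt deg x,y [ 1.1 -0.2] z at x=0 70.7 x [-18.  78.] y [-51.  56.]
top 650 853 tilt deg x,y [ 1. -0.] z at x=0 70.3 x [-37.  78.] y [-52.  54.]
```

View pics/g3.png

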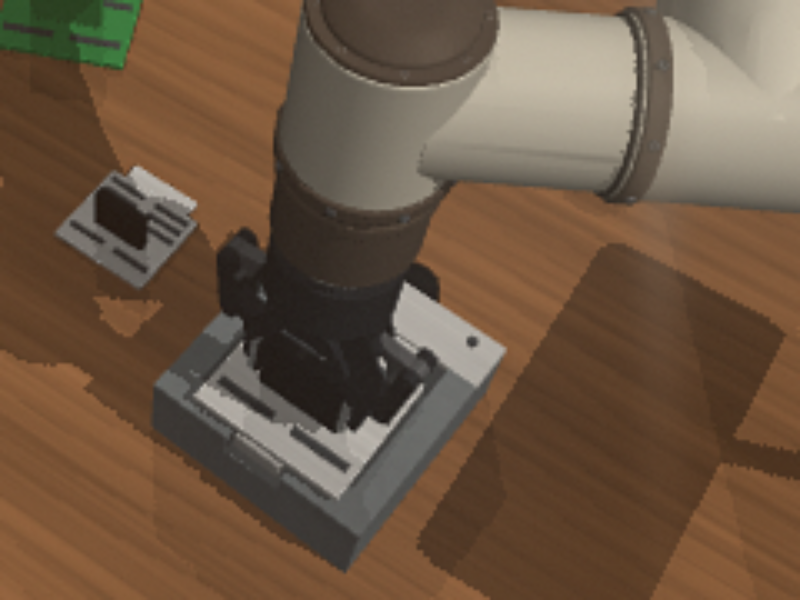

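Pressing alone doesn't slip the grip: 22 N gives only 1° of tilt. The picture shows the free edge resting over the catch at crop (260,450) with the tongue clear inside the lip. If I open slightly, the tongue should drop onto the seat while the free edge stays on the catch, and then I can regrip it tilted.

>>> carry_out(slide=[[0,0,-0.004],[0,0,-0.008],[0,0,-0.009],[0,0,-0.009],[0,0,-0.009],[0,0,-0.009],[0,0,-0.009],[0,0,-0.009]], roll=[0,0,0,0,0,0,0,0], claw=[0.05,0.05,0.05,0.062,0.064,0.066,0.066,0.066])

```text
clock: 8.72
position: [622.0, 177.6, 257.4]
ee_rot: [0.999, -0.038, 0.0, -0.0]
contact_force: [0.5, -0.2, 0.6]
gripper_width: 65.9
grasp_force: 0.0
```

```bash
python3 - <<'E'
from h import *
tcp(); at(36,0,250); tilt(44,110)
E
```

```text
tcp in inlet [36.5  0.9] 257.4
pos [622.  177.6 257.4] yaw -4.36 slide [-0.0006, 0.0009, 0.0074] roll 0.04 t 8.725 F [ 0.5 -0.2  0.6] w 65.9 g 0.0
scene 403 468 tilt deg x,y [11.7  0.2] z at x=0 59.3 x [ 9. 73.] y [-49.  56.]
top 574 774 tilt deg x,y [12.1  0.2] z at x=0 58.3 x [-37.  74.] y [-53.  54.]
```

Tilt is 12°, with the tongue on the seat just inside the lip edge. Regripping: 8 mm back and 9 mm down, then close.

>>> carry_out(slide=[[-0.008,0.001,0.002],[-0.008,0.001,0.006],[-0.008,0.001,0.009],[-0.008,0.001,0.009],[-0.008,0.001,0.009],[-0.008,0.001,0.009],[-0.008,0.001,0.009],[-0.008,0.001,0.008]], roll=[0,0,0,0,0,0,0,0], claw=[0.066,0.066,0.066,0.05,0.05,0.05,0.05,0.05])

```text
clock: 9.82
position: [613.8, 177.1, 248.8]
ee_rot: [0.999, -0.038, -0.0, 0.0]
contact_force: [-0.9, -0.5, -3.2]
gripper_width: 59.3
grasp_force: 64.9
```

>>> carry_out(slide=[[-0.004,0,0],[-0.008,0,0],[-0.011,0,0],[-0.014,0,0],[-0.014,0,0]], roll=[0,0,0,0,0], claw=[0.05,0.05,0.05,0.05,0.05])

```text
clock: 10.45
position: [599.7, 178.3, 249.4]
ee_rot: [0.999, -0.038, -0.0, 0.0]
contact_force: [0.8, 0.6, -3.7]
gripper_width: 59.0
grasp_force: 64.9
```

```bash
python3 - <<'E'
from h import *
tcp(); at(12,0,250); tilt(44,110)
save("g4",cv2.resize(get_image("scene")["img"][180:310,300:460],(738,600)))
E
```

```text
tcp in inlet [14.3 -0.1] 249.4
pos [599.7 178.3 249.4] yaw -4.35 slide [-0.0023, -0.0001, -0.0006] roll 0.05 t 10.45 F [ 0.8  0.6 -3.7] w 59.0 g 64.94086503982544
scene 476 605 tilt deg x,y [12.   0.5] z at x=0 63.4 x [-23.  59.] y [-52.  55.]
top 399 564 tilt deg x,y [11.5 -0.2] z at x=0 62.5 x [-38.  61.] y [-53.  53.]
```

View pics/g4.png

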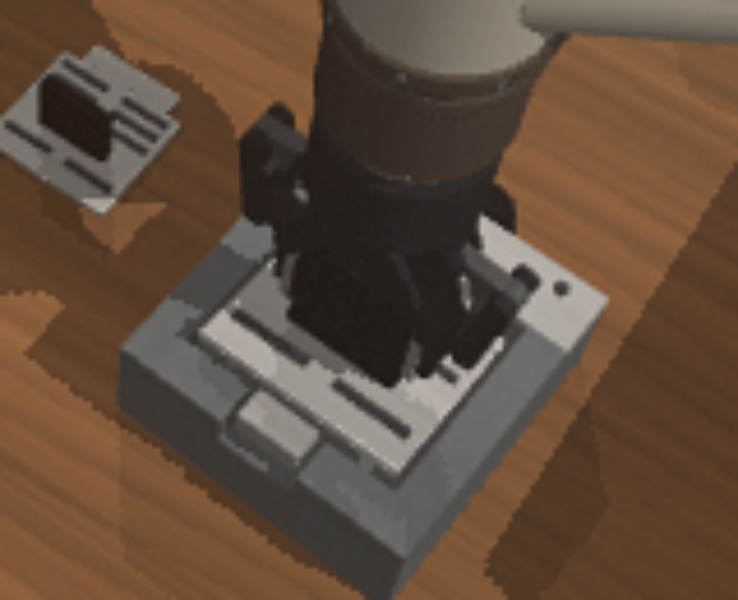

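The tongue is about 9 mm under the lip with the plate tilted 12°, and the catch block at (272,425) is free. Next I'll pull the last 2 to 3 mm, set it down, release and rise.

>>> carry_out(slide=[[-0.002,0,0],[-0.003,0,0],[-0.003,0,0.001],[-0.003,0,0.001],[-0.003,0,0.001],[-0.003,0,0.001],[-0.003,0,0.0],[-0.003,0,-0.01]], roll=[0,0,0,0,0,0,0,0], claw=[0.05,0.05,0.05,0.05,0.064,0.075,0.08,0.08])

```text
clock: 11.6
position: [596.8, 178.4, 259.2]
ee_rot: [0.999, -0.038, -0.001, 0.0]
contact_force: [0.5, -0.1, 0.3]
gripper_width: 79.8
grasp_force: 0.0
```

>>> carry_out(slide=[[0,0,-0.03],[0,0,-0.055],[0,0,-0.055],[0,0,-0.055],[0,0,-0.055],[0,0,-0.055],[0,0,-0.055]], roll=[0,0,0,0,0,0,0], claw=[0.08,0.08,0,0,0,0,0])

```text
clock: 12.48
position: [597.0, 178.5, 313.8]
ee_rot: [0.999, -0.038, -0.0, 0.0]
contact_force: [-0.3, -0.4, -0.8]
gripper_width: 0.1
grasp_force: 0.0
```

```bash
python3 - <<'E'
from h import *
tcp(); at(14,0,292); tilt(44,90)
save("g5",cv2.resize(get_image("scene")["img"][180:310,300:460],(738,600)))
E
```

```text
tcp in inlet [11.5 -0.1] 313.8
pos [597.  178.5 313.8] yaw -4.35 slide [0.0025, -0.0001, 0.0218] roll 0.05 t 12.475 F [-0.3 -0.4 -0.8] w 0.1 g 0.0
scene 784 989 tilt deg x,y [ 6.1 -0.2] z at x=0 56.1 x [-37.  74.] y [-54.  53.]
top 529 743 tilt deg x,y [6.3 0.2] z at x=0 55.8 x [-38.  78.] y [-54.  52.]
```

View pics/g5.png

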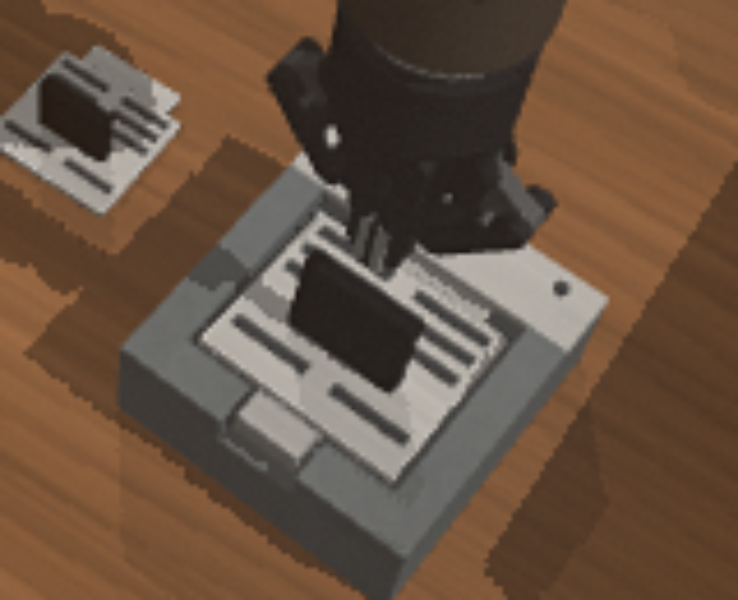

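The plate is tucked and leaning on the catch nose at 6°. Now pressing on top of the handle with closed fingers.

>>> carry_out(slide=[[0.005,0,0.012],[0.005,0,0.024],[0.006,0,0.03],[0.006,0,0.034],[0.007,0,0.038],[0.007,0,0.042],[0.007,0,0.045],[0.007,0,0.045]], roll=[0,0,0,0,0,0,0,0], claw=[0,0,0,0,0,0,0,0])

```text
clock: 13.62
position: [604.5, 178.2, 274.4]
ee_rot: [0.999, -0.037, 0.002, -0.0]
contact_force: [-6.4, -2.6, 21.2]
gripper_width: 0.3
grasp_force: 10.7
```

```bash
python3 - <<'E'
from h import *
tcp(); tilt(44,90)
E
```

```text
tcp in inlet [19.   0.2] 274.4
scene 509 745 tilt deg x,y [ 0.1 -0.1] z at x=0 49.9 x [-29.  55.] y [-54.  47.]
top 434 645 tilt deg x,y [1.  0.2] z at x=0 49.8 x [-37.  58.] y [-54.  52.]
```

Flat at 50 mm, the home height for the top face. A slightly firmer press, then retreat and check.

>>> carry_out(slide=[[0,0,0.004],[0,0,0.004],[0,0,-0.01],[0,0,-0.04],[0,0,-0.1],[0,0,-0.1],[-0.1,0,-0.12],[-0.1,0,-0.12]], roll=[0,0,0,0,0,0,0,0], claw=[0,0,0,0,0,0,0,0])

```text
clock: 14.72
position: [502.5, 185.5, 387.6]
ee_rot: [0.999, -0.038, -0.002, 0.001]
contact_force: [1.0, -1.0, 1.0]
gripper_width: 0.4
grasp_force: 0.0
```

```bash
python3 - <<'E'
from h import *
tcp(); tilt(44,58)
p=get_image("scene");save("g6",cv2.resize(p["img"][180:310,300:460],(738,600)))
for t in("lip_edge","free_edge","plate_handle"): print(t,[(q["at"],round(q["conf"],2)) for q in place_of(p,t)[:4]])
p=get_image("top")
C=cloud(p);Q=C.copy();Q[...,:2]=(C[...,:2]-S)@A
m=(Q[...,2]>90)&(Q[...,2]<110)&(abs(Q[...,0]-20)<30)&(abs(Q[...,1])<45)&(p["z_map"]>0)
print("handle top",Q[m].mean(0),m.sum())
E
```

```text
tcp in inlet [-83.2  -0.4] 387.6
scene 637 773 tilt deg x,y [ 0.1 -0.1] z at x=0 49.9 x [-37.  55.] y [-54.  47.]
top 757 1026 tilt deg x,y [0.  0.2] z at x=0 49.3 x [-37.  58.] y [-54.  53.]
lip_edge [([391.8, 236.0], 0.68)]
free_edge [([212.0, 163.3], 0.85), ([295.8, 154.7], 0.84), ([305.4, 221.6], 0.81), ([361.8, 273.3], 0.72)]
plate_handle [([221.3, 149.5], 0.9), ([375.7, 253.1], 0.83), ([298.7, 139.5], 0.73)]
handle top [ 18.24095841  -0.93890463 100.99118644] 126
```

View pics/g6.png

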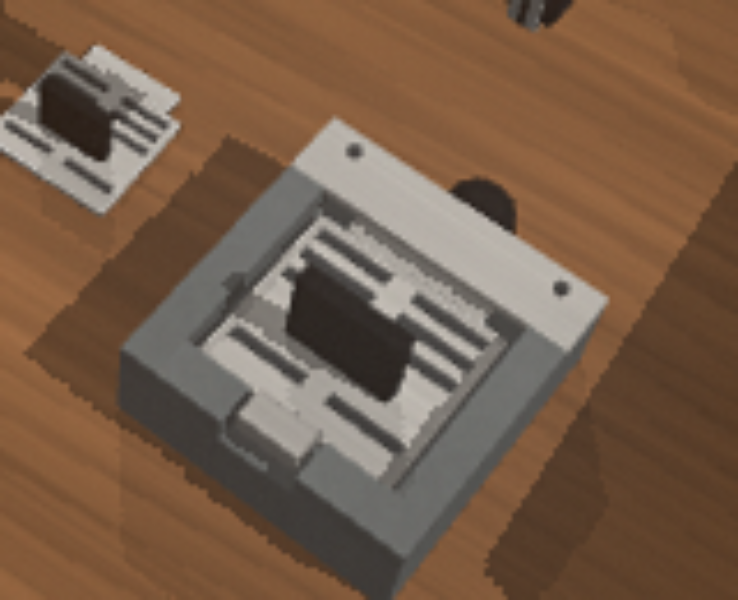

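The plate lies flat at seat height with the handle at x≈18 mm, so the tongue is about 13 mm under the lip. The catch block at (272,430) reaches over the free edge, and the gripper is clear. Handing in.

```bash
python3 -c "
from bench import *
print(job_done())"
```

```text
the job is handed in; nothing more can be done
None
```

I refitted the large silver filter plate and handed the job in at about 15 s: its tongue is under the lip, it lies flat on the seat with the catch over its free edge, it is released, and the arm never went near the bangle, hammer or jar; the judge returned no verdict.

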